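# Close, lock and light the marquetry light box

### The job

Get the light box ready for tracing: gently press its propped-up frosted glass top down until it lies flat, then press the round brass lock knob fully home, then rock the long lamp switch over by pressing down its raised end. Do it in that order, pushing only, without picking anything up; leave the square key alone and the things lying around where they are, and finish clear of everything.

Things in the scene. Friction and masses are not known exactly. Their poses are not given: they have to be found in the camera images.
- lightbox: the light box, fixed to the bench: a wooden case 250 mm (its x) by 360 mm (its y), top face 55 mm above the bench. Origin: centre of the underside, on the bench. x points away from the robot, y to the robot's left, z up. The glass top covers the left part (y from -85 to +175 mm); along the right edge (centred on y = -135 mm) runs a control strip with three controls on 56 x 76 mm plates at about x = -78, 0 and +78 mm: brass knob, rocker switch and square key, in any order
- glass_frame: the glass top: frosted glass in an aluminium frame, 215 mm (x) by 260 mm (y) by 12 mm, hinged along its far edge, its near edge propped up. Origin on the hinge line (118 mm ahead of, 45 mm left of and 57 mm above the light box's origin); axes as the light box's when shut. Fragile: never push it with more than 40 N
- glass_top (a joint): opening angle of the glass top, rad: 0 is shut and flat, larger is more open (starts at 0.14 to 0.30, stop at 0.6). A stiff hinge holds it wherever it is left; about 3 to 6 N on the near rail pushes it down
- glass_front (a point): middle of the upper face of the glass top's near rail (rail 22 mm wide, 260 mm long), 205 mm from the hinge; 70 mm above the bench when shut
- lock_knob (a joint): travel of the brass lock knob, m: 0 is up, 0.010 fully home (starts within 1.5 mm of up). It slides straight down against about 4 N of friction, and stays where it is left
- knob_top (a point): centre of the flat top of the brass lock knob, a round mushroom 33 mm in diameter; about 89 mm above the bench when up, 79 mm when home
- rocker (a joint): angle of the lamp rocker switch, rad: 0 is off (as it starts), 0.36 fully over (on); it stays where it is left. About 4 N on the raised end rocks it
- rocker_press (a point): point to press on the raised half of the rocker switch, 17 mm from its middle, on its upper face; 79 mm above the bench when off, 73 mm when on. The rocker is black, 24 mm wide (x of the light box) and 55 mm long (y of the light box), its top a shallow V: the half away from the glass (-y) slopes up by 0.36 rad to its outer end when off, and lies level when on, while the other half then rises. Pivot line: along x at the middle, 67 mm above the bench
- square_key (a joint): travel of the square key, m: 0 up, 0.006 down, springs back. To be left alone
- key_top (a point): centre of the top of the square key, black, 26 x 26 mm, 79 mm above the bench. To be left alone
- offcut: loose satinwood offcut, 110 x 45 x 12 mm, lying right of the light box; origin at the centre of its underside
- jar: loose brown stoneware jar with a wooden stopper, 76 mm in diameter, 114 mm high, standing left of the light box; origin at the centre of its underside
- stick: loose carved fruitwood burnishing stick, 170 mm long, up to 20 mm wide and 16 mm high, lying left of the light box; origin on its underside near the middle
- divider: loose steel divider with knurled wheel, 160 mm long, 52 mm wide, 11 mm high, lying beyond the light box; origin near its middle on the bench
Mind the look-alikes: they are no part of the job. Leave any red look-alike of the jar alone. There is more than one size of the stick; the job needs the larger.

How it is judged:
By the outcome, as a careful person would: the job done as asked, in the order asked, and still so for the second after the job is handed in, with the robot touching nothing.
It also fails if it takes over 45 s, if anything falls off the work surface, if the arm or the gripper's body presses on something with over 40 N, if the wrist force passes 120 N, or if a joint passes its speed limit or range.

### The arm

A 6-joint arm with a two-finger parallel gripper is mounted at the origin on the work surface. World frame = base frame: x ahead of the robot, y to its left, z up, the work surface at z = 0. Lengths are in m, angles in rad, forces in N, time in s.
With the tool pointing down it reaches from about 0.35 to 0.85 m from the base axis. Payload 8.1 kg.
Tool frame: the origin (TCP) lies between the finger pads; the fingertips stand 19 mm ahead of it and the grasp point (between the pads) is the TCP (robot.nose_length is the distance from the TCP to the fingertips, in m); z points along the fingers, y is the line along which they close (so a half turn about z gives the same grasp; the last joint's range is limited). The gripper opens to 85 mm and grips with 20 to 120 N. Pads are 22 mm wide; open, the fingers measure 114 mm over their backs; the gripper's body (76 mm by 85 mm) begins 54 mm behind the grasp point. The pads swing forward as they close: fully open they stand 13 mm farther back than shut.
Start: joints at [-0.085, 0.13, 1.488, -0, 1.523, -0.085], TCP at [0.6, 0, 0.25] pointing down, gripper open.
Joint ranges: [-2.96, 2.96], [-0.89, 2.26], [0.02, 2.5], [-1.34, 4.48], [0, 2.73], [-2.66, 2.66]. Speed limits (rad/s): [2.39, 2.39, 2.79, 3.14, 3.14, 3.14].

### API

Orientations are given as a unit quaternion [w, x, y, z].
In Python, from rig import read_state, vision, job, robot gives the robot as it stands.
- The arm moves only by the tool drive_tool, never from a script. Its argument "increments" is a list of rows, each a list of 3 entries, a list of its own where there are three numbers: the gripper command: -1 is shut, 1 is fully open, values between are in proportion, then the shift along the tool's x, y, z as a fraction of full scale, then the turn about the tool's z as a fraction of full scale. A call has exactly 5 rows; each row shifts and turns the commanded pose from where the row before left it, along the tool's axes as they then stand; what a row does not reach is not made up. Full scale, the value 1, is 4 cm for a shift and 0.1 rad for a turn. A row lasts 1/12 s, in which the tool goes at most 41.7 mm and 7.16 degrees, less where a joint would pass 70% of its speed; a pose out of reach is approached as far as the arm can. A call with a number of a shift or a turn outside -1 to 1 is refused whole. A call with a gripper value outside its range is refused whole. The fingers move at their own pace and stop on an object; "newtons" is the grip in N (left out, the last holds). Time passes only in rows, so rows that do not move let the fingers close, or fill a call up. It gives the time, the measured TCP pose, the force, the opening and the grip force at its end, in the units of the state.
- read_state(): the state, without advancing time (a new reading comes with each control period).
- vision.snapshot(name): name is "scene" or "side" or "wrist"; returns a dict with "color" (384x512x3 uint8, blue, green, red), "fov_y" (degrees; the focal length in pixels is half the picture's height over the tangent of half this angle, whatever the lens; pixels are square), "cx", "cy" (the principal point, pixels), "world_from_camera" (4x4, takes a point from camera to world coordinates). Camera axes: x right, y up, looking along -z (the intrinsics and any distortion apply to the point x, -y, -z); pixel columns grow to the right and rows downward; lengths in m; the calibration is good to about 2 mm. A picture is of the moment at which its call begins. There is no depth.
- job.finish_job(): hands the job in; it is judged then, once.
Trained networks look in the newest picture that a camera, given by its name, has taken for a name from the list of things; names that differ only in an ending like _2 or _b are one class to them, and where a whole thing is asked for, a point or a joint stands for the part that bears it (a point fixed in the world has none). Each returns a list of dicts, best first, with "conf" (0 to 1); they miss things now and then, are a little off and sometimes report something else, mostly with a low value. They report only what shows in the picture. A call takes as long as a camera call. They do not tell look-alikes from the thing itself.
- vision.outline_of(label, camera): "pixels" (384x512 bool, what is visible of it).
- vision.spot_point(label, camera): "position" ([x, y, z] in m, in world coordinates, good to about 4 mm: a listed point, or the origin of a listed thing).
The state is a dict: "time_s": time; "joint_positions": joint angles; "joint_velocities": joint speeds; "joint_efforts": joint torques, N m; "position": TCP position; "tcp_rot": TCP orientation; "force": force on the tool from outside, world axes, zero at the start; "ft_torque": the same for the moment, N m; "gripper_width": opening from 0.0 (shut) to 1.0 (fully open); "grasp_force": force on a finger pad.
Only numpy, scipy, OpenCV 4.12 (cv2) and the standard library are available. Lean on these libraries where they do the work, as an engineer would, in place of code of your own. Each camera call takes 0.05 s, during which the arm holds its last target. There are 200 camera calls.

## Working session

There is one attempt and no reset: what is moved stays moved. The work goes in short steps, Python scripts to look and compute and a tool call to move; the robot and the scene stay as the last step left them, time stands still between calls to the robot, and variables do not carry over. Pictures are saved under pics/ and viewed, at most 10 in all, crops included, and the job is handed in when it is done.

Besides the shell and the picture viewer there is one more tool, called after "Call:" by a JSON object that holds its "name" and its "arguments", one argument or row to a line. drive_tool: Moves the arm, as the interface text tells. Its arguments: {"type":"object","properties":{"increments":{"type":"array"},"newtons":{"type":"number"}},"required":["increments"]}

```bash
mkdir -p pics
cat > h.py <<'E'
from rig import read_state, vision, job, robot
import cv2, numpy as np
E
python3 - <<'E'
from h import *
s=read_state(); print({k:np.round(s[k],3) for k in('time_s','position','tcp_rot','force','gripper_width')})
ims=[]
for c in('scene','side'):
    im=vision.snapshot(c); ims.append(im['color']); 
    print(c,im['fov_y'],np.round(im['world_from_camera'],3).tolist())
    for l in('lightbox','glass_front','knob_top','rocker_press','key_top'):
        print(l,[(round(d['conf'],2),np.round(d['position'],3).tolist()) for d in vision.spot_point(l,c)][:3])
cv2.imwrite('pics/a.png',ims[0]);cv2.imwrite('pics/b.png',ims[1])
E
```

```text
{'time_s': np.float64(0.0), 'position': array([0.599, 0.   , 0.249]), 'tcp_rot': array([-0.001,  0.707,  0.707, -0.001]), 'force': array([-0.669,  0.195,  0.222]), 'gripper_width': np.float64(1.0)}
scene 46.64128710692725 [[0.381, -0.762, 0.523, 1.242], [0.924, 0.306, -0.229, -0.123], [0.014, 0.571, 0.821, 1.054], [0.0, 0.0, 0.0, 1.0]]
lightbox [(0.93, [0.553, 0.078, -0.001]), (0.19, [0.512, -0.193, -0.0])]
glass_front [(0.94, [0.483, 0.129, 0.126])]
knob_top [(0.47, [0.62, -0.062, 0.088])]
rocker_press [(0.54, [0.673, 0.115, 0.059]), (0.48, [0.47, -0.066, 0.078])]
key_top [(0.67, [0.548, -0.058, 0.08])]
side 49.45968222236408 [[-0.989, 0.109, -0.098, 0.5], [-0.146, -0.644, 0.751, 0.932], [0.019, 0.757, 0.653, 0.793], [0.0, 0.0, 0.0, 1.0]]
lightbox [(0.88, [0.554, 0.077, -0.004]), (0.45, [0.47, -0.065, 0.076])]
glass_front [(0.74, [0.486, 0.127, 0.125])]
knob_top [(0.47, [0.618, -0.058, 0.089])]
rocker_press [(0.51, [0.469, -0.067, 0.078])]
key_top [(0.42, [0.547, -0.052, 0.079])]
```

View pics/a.png

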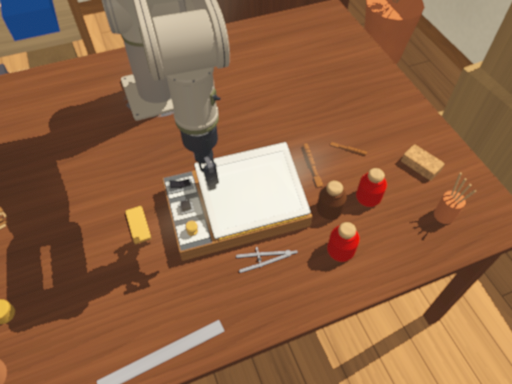

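View pics/b.png

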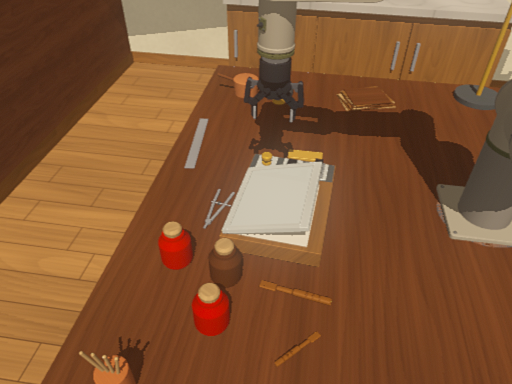

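The scene view shows the strip with the rocker near (180,183), key in the middle (186,205) and knob far (191,228). The side view shows the glass propped, with the jar and stick to its left. The measured points agree with the box layout at a yaw of about -0.04 and a glass angle of about 0.28.

Call:
{"name": "drive_tool", "arguments": {
  "increments": [
    [-1,[0.6,-0.6,0],0],
    [-1,[0.65,-0.6,0],0],
    [-1,[0.65,-0.6,0],0],
    [-1,[0.65,-0.6,0],0],
    [-1,[0.6,-0.6,0.4],0]
  ]
}}

```text
time_s: 1.02
position: [0.4806, 0.1273, 0.2375]
tcp_rot: [0.002, 0.707, 0.707, 0.002]
force: [1.3, 0.6, -0.4]
gripper_width: 0.303
grasp_force: 0.0
```

Run:
```python
from h import *
print(robot.nose_length); s=read_state(); print(s['time_s'],np.round(s['position'],4),s['gripper_width'],np.round(s['force'],2))
im=vision.snapshot('wrist'); cv2.imwrite('pics/c.png',im['color'])
for l in('lightbox','glass_front','knob_top','rocker_press','key_top'):
    print(l,[(round(d['conf'],2),np.round(d['position'],3).tolist()) for d in vision.spot_point(l,'wrist')][:3])
```

```text
0.019
1.0167 [0.4806 0.1273 0.2375] 0.303345339630984 [ 1.29  0.63 -0.39]
lightbox [(0.84, [0.557, 0.08, -0.001])]
glass_front [(0.7, [0.481, 0.131, 0.127])]
knob_top [(0.7, [0.623, -0.062, 0.088])]
rocker_press [(0.91, [0.47, -0.066, 0.076])]
key_top [(0.64, [0.554, 0.081, -0.001]), (0.57, [0.482, 0.129, 0.127])]
```

View pics/c.png

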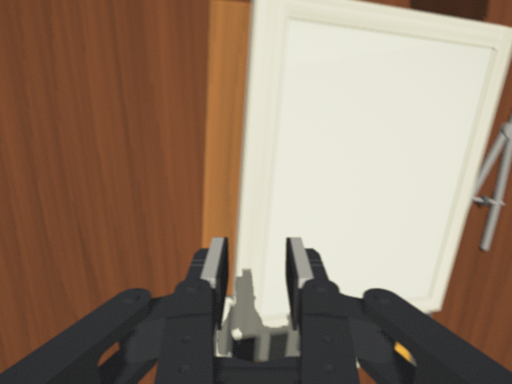

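The wrist view shows the near rail (columns 250–285) running under the closing fingers, which matches the fixes. I'll descend now to just above the rail.

Call:
{"name": "drive_tool", "arguments": {
  "increments": [
    [-1,[0,0,0.5],0],
    [-1,[0,0,0.5],0],
    [-1,[0,0,0.5],0],
    [-1,[0,0,0.4],0],
    [-1,[0,0,0.2],0]
  ]
}}

```text
time_s: 1.73
position: [0.4801, 0.1248, 0.1485]
tcp_rot: [-0.001, 0.708, 0.706, -0.001]
force: [-0.2, -0.7, -0.6]
gripper_width: -0.0
grasp_force: 0.0
```

Call:
{"name": "drive_tool", "arguments": {
  "increments": [
    [-1,[0,0,0.05],0],
    [-1,[0,0,0.1],0],
    [-1,[0,0,0.1],0],
    [-1,[0,0,0.1],0],
    [-1,[0,0,0.1],0]
  ]
}}

```text
time_s: 2.15
position: [0.4808, 0.1261, 0.1331]
tcp_rot: [0.001, 0.707, 0.707, 0.001]
force: [-1.9, 0.1, 3.0]
gripper_width: -0.0
grasp_force: 1.8
```

Call:
{"name": "drive_tool", "arguments": {
  "increments": [
    [-1,[0,-0.02,0.15],0],
    [-1,[0,-0.02,0.15],0],
    [-1,[0,-0.02,0.15],0],
    [-1,[0,-0.02,0.15],0],
    [-1,[0,-0.02,0.15],0]
  ]
}}

```text
time_s: 2.57
position: [0.4757, 0.1262, 0.1015]
tcp_rot: [-0.0, 0.707, 0.707, -0.0]
force: [-0.8, 2.7, 3.3]
gripper_width: -0.003
grasp_force: 1.8
```

Call:
{"name": "drive_tool", "arguments": {
  "increments": [
    [-1,[0,-0.02,0.1],0],
    [-1,[0,-0.02,0.05],0],
    [-1,[0,0,0.05],0],
    [-1,[0,0,0.03],0],
    [-1,[0,0,0],0]
  ]
}}

```text
time_s: 2.98
position: [0.4742, 0.1259, 0.0928]
tcp_rot: [-0.0, 0.707, 0.707, -0.0]
force: [-0.4, -0.7, -0.4]
gripper_width: 0.002
grasp_force: 0.0
```

Call:
{"name": "drive_tool", "arguments": {
  "increments": [
    [-1,[0,0,0.03],0],
    [-1,[0,0,0.03],0],
    [-1,[0,0,0.03],0],
    [-1,[0,0,0],0],
    [-1,[0,0,0],0]
  ]
}}

```text
time_s: 3.4
position: [0.4744, 0.1259, 0.0893]
tcp_rot: [0.0, 0.707, 0.707, -0.0]
force: [0.2, 0.1, 0.5]
gripper_width: 0.0
grasp_force: 0.0
```

Call:
{"name": "drive_tool", "arguments": {
  "increments": [
    [-1,[0,0,0.025],0],
    [-1,[0,0,0.025],0],
    [-1,[0,0,0],0],
    [-1,[0,0,0],0],
    [-1,[0,0,0],0]
  ]
}}

```text
time_s: 3.82
position: [0.4746, 0.126, 0.089]
tcp_rot: [0.0, 0.707, 0.707, -0.0]
force: [-9.1, -1.2, 15.9]
gripper_width: 0.001
grasp_force: 7.9
```

Contact at the stop: 16 N with the tip at 70 mm, so the glass is flat. Next I'll rise and cross to the knob.

Call:
{"name": "drive_tool", "arguments": {
  "increments": [
    [-1,[0,0,-0.8],0],
    [-1,[0,0,-0.8],0],
    [-1,[-0.5,0.4,-0.4],0],
    [-1,[-0.7,0.55,0],0],
    [-1,[-0.7,0.55,0],0]
  ]
}}

```text
time_s: 4.23
position: [0.5363, 0.0497, 0.1698]
tcp_rot: [0.002, 0.706, 0.708, 0.002]
force: [0.9, 0.8, -0.8]
gripper_width: 0.002
grasp_force: 0.0
```

Call:
{"name": "drive_tool", "arguments": {
  "increments": [
    [-1,[-0.7,0.55,0],0],
    [-1,[-0.7,0.55,0],0],
    [-1,[-0.7,0.55,0],0],
    [-1,[-0.6,0.4,0],0],
    [-1,[0,0,0],0]
  ]
}}

```text
time_s: 4.65
position: [0.6185, -0.0629, 0.1671]
tcp_rot: [0.001, 0.708, 0.706, -0.0]
force: [0.4, 0.6, -0.1]
gripper_width: 0.002
grasp_force: 0.0
```

Run:
```python
from h import *
s=read_state(); print(s['time_s'],np.round(s['position'],4))
for c in('wrist','side','scene'):
  im=vision.snapshot(c); cv2.imwrite(f'pics/d_{c}.png',im['color'])
  for l in('glass_front','knob_top','rocker_press','key_top'):
    print(c,l,[(round(d['conf'],2),np.round(d['position'],3).tolist()) for d in vision.spot_point(l,c)][:2])
```

```text
4.65 [ 0.6185 -0.0629  0.1671]
wrist glass_front []
wrist knob_top []
wrist rocker_press [(0.71, [0.469, -0.066, 0.072])]
wrist key_top [(0.6, [0.545, -0.057, 0.079])]
side glass_front [(0.94, [0.474, 0.129, 0.068])]
side knob_top [(0.71, [0.675, 0.117, 0.059]), (0.61, [0.619, -0.058, 0.089])]
side rocker_press [(0.73, [0.664, 0.325, 0.002]), (0.59, [0.469, -0.063, 0.078])]
side key_top [(0.42, [0.547, -0.051, 0.074])]
scene glass_front [(0.93, [0.473, 0.13, 0.074])]
scene knob_top [(0.65, [0.621, -0.062, 0.087])]
scene rocker_press [(0.74, [0.738, 0.101, 0.002])]
scene key_top []
```

View pics/d_wrist.png

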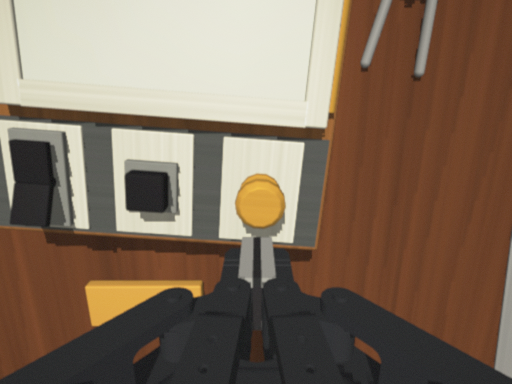

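The glass lies flat. The wrist view has the knob at (260,203) just ahead of the fingertips' line, with the key at (150,190) and the rocker at (35,185). Both fixed cameras put the knob at (0.620, -0.060), where the TCP already is, so I'll press.

Call:
{"name": "drive_tool", "arguments": {
  "increments": [
    [-1,[0,0.03,0.4],0],
    [-1,[0.03,0,0.4],0],
    [-1,[0,0,0.3],0],
    [-1,[0,0,0.15],0],
    [-1,[0,0,0.05],0]
  ]
}}

```text
time_s: 5.82
position: [0.6166, -0.0566, 0.1137]
tcp_rot: [-0.001, 0.707, 0.707, -0.001]
force: [-1.2, 0.7, 0.5]
gripper_width: 0.002
grasp_force: 0.0
```

Call:
{"name": "drive_tool", "arguments": {
  "increments": [
    [-1,[0,0,0.08],0],
    [-1,[0,0,0.08],0],
    [-1,[0,0,0.08],0],
    [-1,[0,0,0.06],0],
    [-1,[0,0,0.05],0]
  ]
}}

```text
time_s: 6.23
position: [0.6183, -0.0569, 0.1023]
tcp_rot: [0.001, 0.707, 0.707, 0.0]
force: [0.0, -0.2, 4.1]
gripper_width: -0.003
grasp_force: 1.9
```

Call:
{"name": "drive_tool", "arguments": {
  "increments": [
    [-1,[0,0,0.03],0],
    [-1,[0,0,0.03],0],
    [-1,[0,0,0.03],0],
    [-1,[0,0,0.02],0],
    [-1,[0,0,0],0]
  ]
}}

```text
time_s: 6.65
position: [0.6183, -0.0569, 0.098]
tcp_rot: [0.001, 0.707, 0.707, 0.0]
force: [-0.6, -0.4, 7.0]
gripper_width: -0.003
grasp_force: 3.5
```

Call:
{"name": "drive_tool", "arguments": {
  "increments": [
    [-1,[0,0,0.02],0],
    [-1,[0,0,0.01],0],
    [-1,[0,0,0],0],
    [-1,[0,0,0],0],
    [-1,[0,0,0],0]
  ]
}}

```text
time_s: 7.07
position: [0.6184, -0.0569, 0.098]
tcp_rot: [0.001, 0.707, 0.707, 0.001]
force: [-3.7, 0.8, 14.5]
gripper_width: 0.001
grasp_force: 7.4
```

The knob is home: z stays at 0.098 while the force climbs to 14.5 N. Next I'll rise and cross to the rocker.

Call:
{"name": "drive_tool", "arguments": {
  "increments": [
    [-1,[0,0,-0.8],0],
    [-1,[0,0,-0.6],0],
    [-1,[-0.05,-0.75,0],0],
    [-1,[-0.05,-0.75,0],0],
    [-1,[-0.05,-0.75,0],0]
  ]
}}

```text
time_s: 7.48
position: [0.5264, -0.0627, 0.1516]
tcp_rot: [-0.0, 0.707, 0.707, -0.0]
force: [-1.4, -0.1, 0.6]
gripper_width: -0.005
grasp_force: 0.0
```

Call:
{"name": "drive_tool", "arguments": {
  "increments": [
    [-1,[-0.05,-0.75,0],0],
    [-1,[-0.05,-0.7,0],0],
    [-1,[0,0,0],0],
    [-1,[0,0,0],0],
    [-1,[0,0,0],0]
  ]
}}

```text
time_s: 7.9
position: [0.47, -0.0668, 0.1521]
tcp_rot: [0.0, 0.707, 0.707, 0.0]
force: [-0.0, -0.2, -0.2]
gripper_width: 0.002
grasp_force: 0.0
```

Run:
```python
from h import *
s=read_state(); print(s['time_s'],np.round(s['position'],4))
for c in('wrist','side','scene'):
  im=vision.snapshot(c); cv2.imwrite(f'pics/e_{c}.png',im['color'])
  for l in('knob_top','rocker_press'):
    print(c,l,[(round(d['conf'],2),np.round(d['position'],3).tolist()) for d in vision.spot_point(l,c)][:2])
```

```text
7.9 [ 0.47   -0.0668  0.1521]
wrist knob_top [(0.75, [0.626, -0.064, 0.074])]
wrist rocker_press [(0.79, [0.471, -0.065, 0.074])]
side knob_top []
side rocker_press [(0.68, [0.47, -0.062, 0.082])]
scene knob_top [(0.74, [0.495, 0.348, -0.0]), (0.52, [0.622, -0.062, 0.08])]
scene rocker_press [(0.65, [0.467, -0.063, 0.08])]
```

View pics/e_wrist.png

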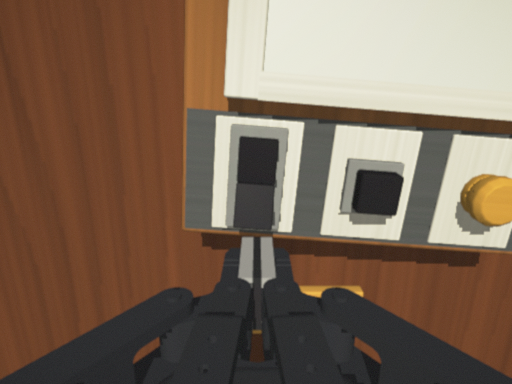

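The knob reads 0.080, so it is home. The rocker's raised outer half, at (255,205), is in line with the fingertips, so I'll press it.

Call:
{"name": "drive_tool", "arguments": {
  "increments": [
    [-1,[0,0,0.4],0],
    [-1,[0,0,0.4],0],
    [-1,[0,0,0.25],0],
    [-1,[0,0,0.08],0],
    [-1,[0,0,0.05],0]
  ]
}}

```text
time_s: 8.77
position: [0.4691, -0.0666, 0.104]
tcp_rot: [-0.001, 0.707, 0.707, -0.0]
force: [0.4, -0.3, 0.8]
gripper_width: 0.005
grasp_force: 0.0
```

Call:
{"name": "drive_tool", "arguments": {
  "increments": [
    [-1,[0,0,0.05],0],
    [-1,[0,0,0.05],0],
    [-1,[0,0,0.05],0],
    [-1,[0,0,0.05],0],
    [-1,[0,0,0.03],0]
  ]
}}

```text
time_s: 9.18
position: [0.4703, -0.0672, 0.0962]
tcp_rot: [0.001, 0.707, 0.707, 0.0]
force: [-0.2, -2.1, 3.5]
gripper_width: 0.004
grasp_force: 1.6
```

Call:
{"name": "drive_tool", "arguments": {
  "increments": [
    [-1,[0,0,0.03],0],
    [-1,[0,0,0.03],0],
    [-1,[0,0,0.03],0],
    [-1,[0,0,0.02],0],
    [-1,[0,0,0],0]
  ]
}}

```text
time_s: 9.6
position: [0.4699, -0.067, 0.0916]
tcp_rot: [0.0, 0.707, 0.707, 0.0]
force: [0.7, -2.5, 6.7]
gripper_width: 0.0
grasp_force: 3.2
```

Call:
{"name": "drive_tool", "arguments": {
  "increments": [
    [-1,[0,0,0.02],0],
    [-1,[0,0,0.01],0],
    [-1,[0,0,0],0],
    [-1,[0,0,0],0],
    [-1,[0,0,0],0]
  ]
}}

```text
time_s: 10.02
position: [0.4701, -0.067, 0.0914]
tcp_rot: [0.0, 0.707, 0.707, 0.0]
force: [-6.3, -2.1, 17.1]
gripper_width: 0.0
grasp_force: 8.6
```

The rocker is at its stop: tip at 72.4 mm and 17 N. I'll rise well clear and check.

Call:
{"name": "drive_tool", "arguments": {
  "increments": [
    [-1,[0,0,-0.6],0],
    [-1,[0,0,-0.8],0],
    [-1,[0,0,-0.8],0],
    [-1,[0,0,-0.8],0],
    [-1,[0,0,-0.8],0]
  ]
}}

```text
time_s: 10.43
position: [0.4688, -0.0662, 0.2425]
tcp_rot: [-0.001, 0.707, 0.707, -0.0]
force: [0.2, 0.3, 0.2]
gripper_width: -0.002
grasp_force: 0.0
```

Call:
{"name": "drive_tool", "arguments": {
  "increments": [
    [-1,[0,0,-0.3],0],
    [-1,[0,0,0],0],
    [-1,[0,0,0],0],
    [-1,[0,0,0],0],
    [-1,[0,0,0],0]
  ]
}}

```text
time_s: 10.85
position: [0.4685, -0.0664, 0.2515]
tcp_rot: [-0.002, 0.707, 0.707, -0.001]
force: [-0.5, 0.0, 0.5]
gripper_width: -0.0
grasp_force: 0.0
```

Run:
```python
from h import *
s=read_state(); print(s['time_s'],np.round(s['position'],4))
o=[]
for c in('wrist','side','scene'):
  im=vision.snapshot(c); o.append(im['color'])
  for l in('glass_front','knob_top','rocker_press'):
    print(c,l,[(round(d['conf'],2),np.round(d['position'],3).tolist()) for d in vision.spot_point(l,c)][:2])
w=cv2.resize(o[0],(400,300)); sd=cv2.resize(o[1][130:270,190:377],(400,300))
cv2.imwrite('pics/f.png',np.hstack([w,sd]))
```

```text
10.85 [ 0.4685 -0.0664  0.2515]
wrist glass_front []
wrist knob_top [(0.78, [0.621, -0.063, 0.077]), (0.68, [0.508, -0.192, 0.002])]
wrist rocker_press [(0.63, [0.47, -0.068, 0.069])]
side glass_front [(0.88, [0.472, 0.129, 0.069]), (0.21, [0.553, 0.078, -0.002])]
side knob_top [(0.48, [0.618, -0.058, 0.081])]
side rocker_press [(0.4, [0.469, -0.065, 0.074])]
scene glass_front [(0.98, [0.473, 0.132, 0.071])]
scene knob_top [(0.71, [0.62, -0.065, 0.077])]
scene rocker_press []
```

View pics/f.png

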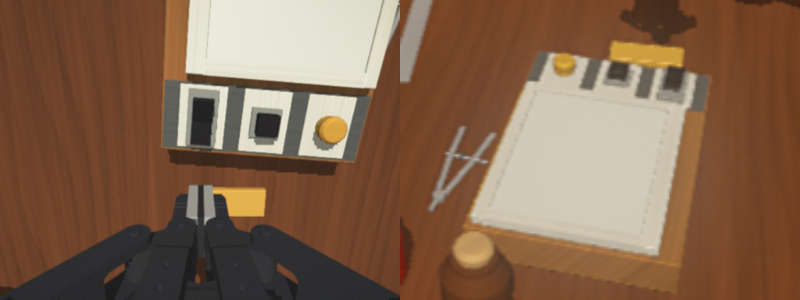

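The glass lies flat at about 0.070. The knob is home at about 0.078, and the rocker at (203,120) is over, with its press point at about 0.072. Nothing else has moved, and the arm is clear.

```bash
python3 -c "
from h import *
print(job.finish_job())"
```

```text
the job is handed in; nothing more can be done
None
```

I pressed the glass flat, then the lock knob home, then rocked the lamp switch over, pushing with 17 N at most; the arm ended clear of everything, and the job was handed in at about 11 s.

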